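# Pin the doll-glueing jig shut and keep it squeezed

## Robot

A 6-joint arm with a two-finger parallel gripper is mounted at the origin on the work surface. World frame = base frame: x ahead of the robot, y to its left, z up, the work surface at z = 0. Lengths are in m, angles in degrees, forces in N, time in s.
With the tool pointing down it reaches from about 0.375 to 0.975 m from the base axis. Payload 3.8 kg.
Tool frame: the origin (TCP) lies on the centre line of the jaws, within the pads' length; the fingertips stand 19 mm ahead of it and the grasp point (between the pads) is the TCP; y points along the fingers, x is the direction in which the jaws open and shut, and the axes are right-handed (so a half turn about y gives the same grasp; the last joint's range is limited). The gripper opens to 85 mm and grips with 20 to 120 N. Pads are 22 mm wide; open, the fingers measure 114 mm over their backs; the gripper's body (76 mm by 85 mm) begins 54 mm behind the grasp point. The pads swing forward as they close: fully open they stand 13 mm farther back than shut.
Start: joints at [69.162, 15.12, 91.902, -0, 72.978, -2.114], TCP at [0.217, 0.639, 0.25] pointing down, gripper open.
Joint ranges: [-150.88, 150.88], [-54.13, 125.18], [17.81, 147.31], [-75.09, 255.09], [0, 152.58], [-146.25, 146.25]. Speed limits (degrees/s): [147.25, 147.25, 180, 180, 180, 180].

## Interface

Orientations are given as a 3x3 rotation matrix whose columns are the frame's x, y, z axes.
In Python, from cell import observe, read_camera, close_job gives the robot as it stands.
- The arm moves only by the tool play_rows, never from a script. Its argument "rows" is a list that holds one entry, the list of rows, each a list of 7 numbers: the shift along the tool's x, y, z in mm, then the turn, a rotation vector about the tool's x, y, z in rad, then the closure, from -1 (fully open) to 1 (shut), so that 0 is half open. A call has 1 to 20 rows; each row shifts and turns the commanded pose from where the row before left it, along the tool's axes as they then stand; what a row does not reach is not made up. A row lasts 1/8 s, in which the tool goes at most 62.5 mm and 10.7 degrees, less where a joint would pass 70% of its speed; a pose out of reach is approached as far as the arm can. A call is refused whole if a number of a shift passes 62.5 or a number of a turn 0.188, either way. A call with a gripper value outside its range is refused whole. The fingers move at their own pace and stop on an object; "force" is the grip in N (left out, the last holds). Time passes only in rows, so rows that do not move let the fingers close. It gives the time, the measured TCP pose, the force and the opening at its end, in the units of the state.
- observe(): the state, without advancing time (a new reading comes with each control period).
- read_camera(name): name is "scene" or "top"; returns a dict with "pixels" (480x640x3 uint8, red, green, blue), "mtx" (3x3 intrinsics, pixels), "R" (3x3) and "t" (3): a world point X has camera coordinates R X + t. Camera axes: x right, y down, z forward; pixel columns grow to the right and rows downward; lengths in m; the calibration is good to about 2 mm. A picture is of the moment at which its call begins. There is no depth.
- close_job(): hands the job in, once; it reports no verdict.
The state is a dict: "t": time; "joint_pos": joint angles; "qd": joint speeds; "joint_efforts": joint torques, N m; "tcp_pos": TCP position; "orientation": TCP orientation; "wrist_force": force on the tool from outside, world axes, zero at the start; "moment": the same for the moment, N m; "gripper_width": finger opening in m.
Only numpy, scipy, OpenCV 4.12 (cv2) and the standard library are available. Lean on these libraries where they do the work, as an engineer would, in place of code of your own. Each camera call takes 0.05 s, during which the arm holds its last target. There are 200 camera calls.

## Task

The freshly glued doll base stands in the open hinged jig: swing the front half shut against the rear half, then take the brass pin out of the drilled block and push it fully down through the aligned holes of the two closed halves. Then let go of the pin, pinch the jig's red and blue ears together between the fingers, and finish like that, still squeezing, so the halves stay pressed shut. Leave the doll base standing in the jig and everything else, the wooden peg included, where it is.

Things in the scene. Friction and masses are not known exactly. Their poses are not given: they have to be found in the camera images.
- jig: Two-part wooden ring clamp, about 190 mm long, screwed to the bench round a standing doll base; origin on the bench under the ring's centre. x: from front half to rear half (the way the front half travels as it closes); y: from the ears and the pin hole to the hinge; z up. Fixed rear half of brown oak, up to 38 mm high.
- pin_hole (a point): Centre of the pin hole, 40 mm above the bench (top of the closed front half), fixed to the rear half; axes as jig. When shut, the front half's lug (25 to 40 mm above the bench) lies over the rear half's (8 to 24 mm). Each has an upright 13 mm hole right through; the holes line up only with the joint at 0. The base plate closes the lower one off at 8 mm.
- jig_hinge (a point): On the vertical hinge axis at the far end of the jig from the ears, 114 mm from the hole axis and 62 mm above the bench (the brass hinge post itself ends 48 mm above the bench). Axes as jig.
- jaw (a joint): Angle of the front (red-stained) half about the hinge, rad: 0 is fully shut against its stop, growing as it opens away from the rear half, to -x of the jig; starts 0.45 to 0.8. It turns stiffly (about 2 N at the ear) and stays where it is left. Its ring and arm reach from 10 to 40 mm above the bench.
- front_ear (a point): Red upright ear on the free end of the front half, moving with it: 18 mm thick (its x), 24 mm wide (its y), from 40 to 85 mm above the bench; origin at its middle, 62 mm above the bench. Its x axis points the way it moves as the half closes, its y towards the hinge, which is 167 mm away. To shut the half, push its outer (-x) face.
- rear_ear (a point): Blue upright ear on the fixed rear half, same size, height, origin and axes. When shut, the ears stand side by side with a 4 mm gap, 40 mm over both along x, 53 mm from the pin hole's axis on the side away from the hinge.
- pin_grip (a point): Grip point of the brass pin, on its axis (z up), 25 mm above the underside of its head. It stands in one hole of the block: a round 10 mm shank 30 mm long with a tapered foot, below a round head 22 mm in diameter and 38 mm tall. About 110 g. Fully home, the head's underside rests on the front half's lug, so this point is 25 mm above pin_hole.
- pin_block: Dark drilled wooden block fixed to the bench, 55 x 130 x 35 mm (x, y, z), origin at the centre of its underside. Two upright holes, 13 mm wide and 32 mm deep, at 35 mm either side along its y axis: the brass pin stands in one and the wooden peg in the other, their head undersides on the block's top.
- wood_peg: Pale wooden peg of the pin's shape and size, standing in the other hole; origin at its lower end. Leave it alone.
- doll_base: Pale half-finished doll base, 54 mm across and 58 mm tall, standing loose on the jig's 8 mm base plate in the middle of the ring, top 66 mm above the bench; origin under its centre. Must stay there.
- chuck_jaw: Rusted steel chuck jaw, 60 x 30 x 32 mm, lying on the bench; origin under its centre. Leave alone.
- sanding_block: Round beech sanding block, 68 mm across, 42 mm tall; origin under its centre. Leave alone.
- doll_head: Yellow-lacquered doll head, 54 mm across, 57 mm tall; origin under its centre. Leave alone.
- burnisher: Horn-handled burnisher lying along its x, 215 mm long, 26 mm high; origin underneath, mid-length. Leave alone.
- lacquer_jar: Amber jar, 60 mm across, 75 mm tall; origin under its centre. Leave alone.
Mind the look-alikes: they are no part of the job. What is shaped like the doll_base but black or green is not meant.

How it is judged (in metres and radians):
On the way, in this order (a step that is already met when the one before it is completed fails the run):
1. the front half is swung shut against the rear half (value of joint jaw below 0.03 rad), for 0.2 s.
2. the brass pin is fully down through both lugs, the halves shut (horizontal distance between pin_grip and pin_hole below 0.006 m and z of pin_grip in the frame of pin_hole between 0.018 and 0.0285 m and angle between pin_grip's own z axis and vertical below 0.12 rad and value of joint jaw below 0.03 rad), for 0.2 s.
At the end, for the whole second after the job is handed in: The jaw joint is under 0.02 rad; the brass pin is upright (within 0.12 rad), within 6 mm of the hole's axis and its head within 3.5 mm of the lug; the fingers press on the red ear and on the blue ear with more than 5 N each; the doll base stands where it was (12 mm, 0.1 rad) (horizontal distance between pin_grip and pin_hole below 0.006 m and z of pin_grip in the frame of pin_hole between 0.018 and 0.0285 m and angle between pin_grip's own z axis and vertical below 0.12 rad and value of joint jaw below 0.02 rad and contact force between the fingers and red_ear above 5 N and contact force between the fingers and blue_ear above 5 N and angle between doll_base's own z axis and vertical below 0.1 rad and distance of doll_base from where it was at the start of the episode below 0.012 m); the arm keeps its last pose, push and grip.
It fails at once if the doll base is shifted over 12 mm or tipped (distance of doll_base from where it was at the start of the episode above 0.012 m or angle between doll_base's own z axis and vertical above 0.25 rad).
It fails at once if the wooden peg is moved over 20 mm (distance of wood_peg from where it was at the start of the episode above 0.02 m).
It fails at once if another thing on the bench is moved over 20 mm (distance of any of chuck_jaw, sanding_block, doll_head, burnisher, lacquer_jar from where it was at the start of the episode above 0.02 m).
It also fails if it takes over 58 s, if anything falls off the work surface, if the arm or the gripper's body presses on something with over 40 N, if the wrist force passes 120 N, or if a joint passes its speed limit or range.

## Working session

There is one attempt and no reset: what is moved stays moved. The work goes in short steps, Python scripts to look and compute and a tool call to move; the robot and the scene stay as the last step left them, time stands still between calls to the robot, and variables do not carry over. Pictures are saved under pics/ and viewed, about 8 in all and at most 12, crops included, and the job is handed in when it is done.

Besides the shell and the picture viewer there is one more tool, called after ">>>" in YAML: its name, and indented under it one key for each argument. play_rows: Moves the arm, as the interface text tells. Its arguments: {"type":"object","properties":{"rows":{"type":"array","items":{"type":"array","items":{"type":"array","items":{"type":"number"}}}},"force":{"type":"number"}},"required":["rows"]}

```bash
mkdir -p pics; cat > h.py <<'E'
import numpy as np,cv2
from cell import observe,read_camera,close_job
def snap(n,f=None):
    c=read_camera(n)
    if f: cv2.imwrite('pics/'+f,c['pixels'][:,:,::-1])
    return c
def ray(c,u,v):
    R=np.array(c['R']);t=np.array(c['t']);o=-R.T@t
    d=R.T@np.linalg.inv(np.array(c['mtx']))@np.array([u,v,1.]);return o,d
def onz(c,u,v,z):
    o,d=ray(c,u,v);return o+d*(z-o[2])/d[2]
def proj(c,X):
    p=np.array(c['mtx'])@(np.array(c['R'])@np.array(X,float)+np.array(c['t']));return p[:2]/p[2]
E
python3 - <<'E'
from h import *
for n in('top','scene'):
    c=snap(n,n+'0.png');o,_=ray(c,0,0);print(n,o.round(3),np.array(c['mtx']).round(1).tolist())
print(observe())
E
```

```text
top [ 0.362 -0.018  1.336] [[517.9, 0.0, 321.1], [0.0, 517.9, 233.8], [0.0, 0.0, 1.0]]
scene [1.534 0.56  0.761] [[562.8, 0.0, 307.3], [0.0, 562.8, 243.6], [0.0, 0.0, 1.0]]
{'t': 0.1, 'joint_pos': array([ 6.91596530e+01,  1.51670587e+01,  9.19737995e+01, -4.47590729e-04,
        7.29778291e+01, -2.11393027e+00]), 'qd': array([-0.0035709 , -0.02611941, -0.17173749,  0.03379385,  0.0737824 ,
       -0.0330296 ]), 'joint_efforts': array([ 9.61973200e-06, -5.16707468e+01, -3.68587661e+01, -1.00118532e-04,
        6.43140200e-03,  2.97309850e-05]), 'tcp_pos': array([0.21648664, 0.63868149, 0.24905693]), 'orientation': array([[ 3.21046748e-01, -7.29980109e-04, -9.47063067e-01],
       [ 9.47061085e-01, -1.93861346e-03,  3.21047570e-01],
       [-2.07034755e-03, -9.99997854e-01,  6.89502075e-05]]), 'wrist_force': array([ 0.38289657, -0.00880545,  0.37722608]), 'moment': array([-0.01170776, -0.02804087, -0.03560043]), 'gripper_width': 0.08556106059583525}
```

View pics/top0.png

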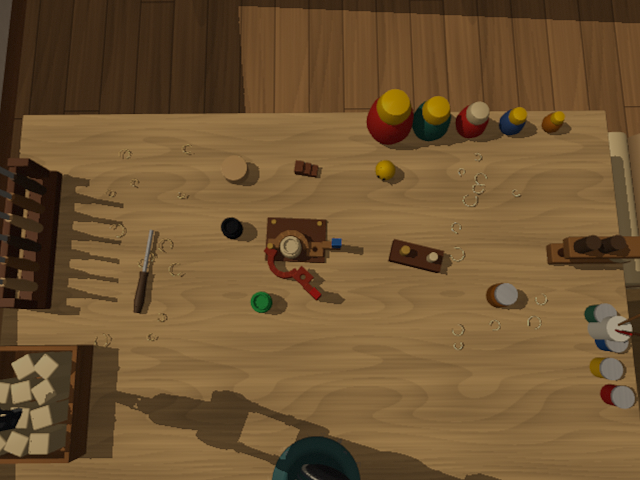

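View pics/scene0.png

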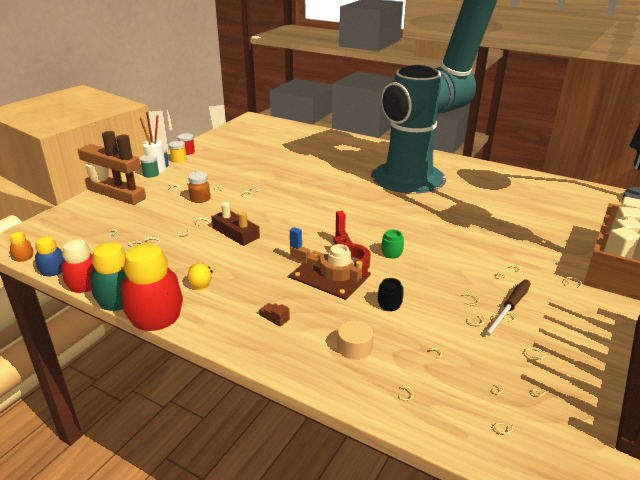

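The top view shows the jig with its base plate at (296,240), the blue ear at (336,243) and the red half open with its ear near (312,290). The block is at (417,256). Pin candidates are the brass one at (405,251) and the pale peg at (433,257). Base candidates are the pale one at (290,245), black at (232,228) and green at (261,302). I choose the brass pin and check it in a crop.

```bash
cat > m.py <<'E'
from h import *
def blobs(c,roi,lo,hi,k=2,amin=12):
    x0,y0,x1,y1=roi
    hsv=cv2.cvtColor(c['pixels'],cv2.COLOR_RGB2HSV)[y0:y1,x0:x1]
    m=cv2.inRange(hsv,np.array(lo),np.array(hi))
    n,l,s,ce=cv2.connectedComponentsWithStats(m)
    return [(s[i].tolist(),(ce[i]+[x0,y0]).round(1).tolist()) for i in np.argsort(-s[1:,4])[:k]+1 if s[i,4]>amin]
E
python3 - <<'E'
from m import *
T=snap('top');S=snap('scene')
print('blue T',blobs(T,(320,230,350,255),(100,120,40),(130,255,255)))
print('blue S',blobs(S,(280,220,310,260),(100,120,40),(130,255,255)))
im=T['pixels'][205:310,250:455,::-1];im2=S['pixels'][190:300,200:400,::-1]
a=cv2.resize(im,(800,410),interpolation=cv2.INTER_CUBIC);cv2.imwrite('pics/c1.png',a)
b=cv2.resize(im2,(800,440),interpolation=cv2.INTER_CUBIC);cv2.imwrite('pics/c2.png',b)
E
```

```text
blue T [([12, 9, 9, 9, 66], [336.0, 242.2])]
blue S [([10, 8, 11, 20, 200], [295.0, 237.5])]
```

View pics/c1.png

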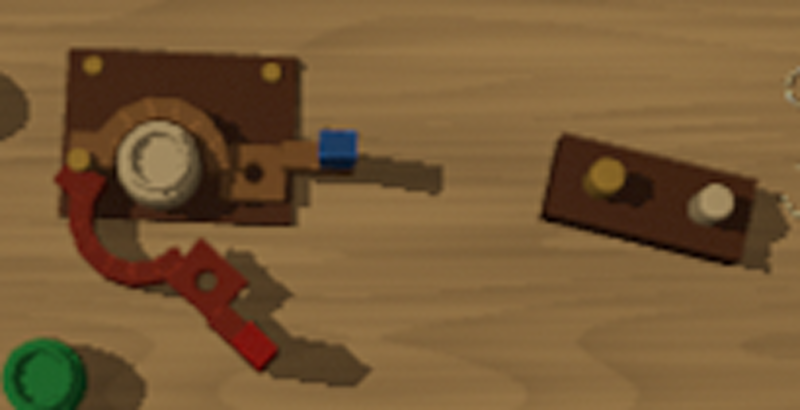

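View pics/c2.png

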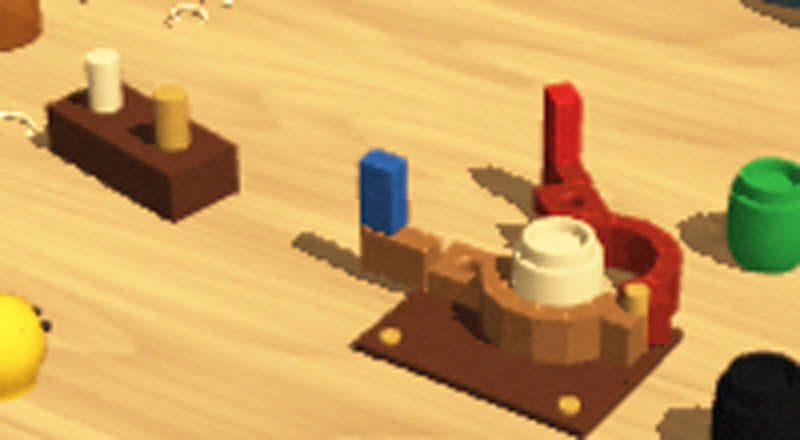

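```bash
python3 - <<'E'
from m import *
T=snap('top');S=snap('scene')
def g(u,v,z): return onz(T,250+u/3.902,205+v/3.905,z)[:2]
H=g(78,158,.048);P=g(253,172,.024);F=g(207,280,.040);B=g(338,146,.085);Rr=g(253,343,.085)
print('H',H,'P',P,np.linalg.norm(P-H),'F',F,np.linalg.norm(F-H),'B',B,np.linalg.norm(B-H),'R',Rr,np.linalg.norm(Rr-H))
print('scene check H',proj(S,[*H,.048]),'P',proj(S,[*P,.024]),'B',proj(S,[*B,.085]),'R',proj(S,[*Rr,.085]))
y=(H-P)/np.linalg.norm(H-P);print('y',y)
print('brassT',blobs(T,(395,240,415,262),(15,110,60),(30,255,255)))
print('pegT',blobs(T,(425,245,445,268),(10,20,120),(35,110,255)))
print('brassS',blobs(S,(235,205,255,232),(15,120,60),(30,255,255)))
pin=g(607,172,.073);peg=g(715,200,.073)
print('pin',pin,'peg',peg,np.linalg.norm(pin-peg),proj(S,[*pin,.073]),proj(S,[*peg,.073]))
E
```

```text
H [0.57183713 0.11184078] P [ 0.5654526  -0.00075647] 0.11277811291275769 F [0.49311412 0.02900653] 0.1142752183073553 B [ 0.57202098 -0.0549898 ] 0.16683068293118566 R [ 0.44944783 -0.00090516] 0.16640549311440964
scene check H [358.72382103 260.65559271] P [317.08397498 254.26610267] B [295.88295449 227.5345682 ] R [340.72802477 211.40592173]
y [0.05661141 0.99839629]
brassT [([4, 5, 12, 11, 89], [404.3, 249.9]), ([5, 0, 15, 4, 38], [408.7, 241.0])]
pegT [([4, 7, 9, 9, 55], [432.8, 256.2])]
brassS [([0, 0, 20, 23, 356], [245.0, 214.1])]
pin [ 0.55592578 -0.22506143] peg [ 0.53751165 -0.29241346] 0.06982389762682505 [242.15934318 211.37449934] [225.50951591 202.02439919]
```

```bash
cat > p.py <<'E'
from h import *
H=np.array([.5716,.1122]);yj=np.array([.0566,.9984]);xj=np.array([.9984,-.0566])
P=np.array([.5652,-.0015]);pin=np.array([.5559,-.2251]);JY=np.arctan2(-.0566,.9984)
def jig(x,y,th=0):  # mm rel. hinge in front-half frame, opened by th
    c,s=np.cos(-th),np.sin(-th);x,y=x/1e3,y/1e3
    return H+xj*(c*x-s*y)+yj*(s*x+c*y)
def go(xy,z,yaw,o=None):
    o=o or observe();R=np.array(o['orientation']);p=np.array(o['tcp_pos'])
    y0=np.arctan2(R[1,0],R[0,0]);d=np.array([*xy,z])-p
    print('t',round(o['t'],2),'tcp',p.round(4),'yaw',round(y0,3),'target',np.round([*xy,z],4),round(yaw,3),'F',np.round(o['wrist_force'],1),'w',round(o['gripper_width'],4))
    print(' turn_y(tool)',round(-(yaw-y0),3),' shift now',(R.T@d*1e3).round(1))
    c,s=np.cos(yaw),np.sin(yaw);Rn=np.array([[c,0,-s],[s,0,c],[0,-1,0]])
    print(' shift after turn',(Rn.T@d*1e3).round(1), 'tilt err rotvec(tool)',np.round(cv2.Rodrigues(R.T@Rn)[0].ravel(),4))
E
python3 - <<'E'
from p import *
th=.703
t=jig(-47,-167,th);print(np.linalg.norm(t));go(t,.070,JY-th)
E
```

```text
0.42316688438405364
t 0.3 tcp [0.2166 0.6391 0.2498] yaw 1.244 target [0.4225 0.0235 0.07  ] -0.76 F [ 0.2 -0.8 -0.4] w 0.0853
 turn_y(tool) 2.004  shift now [-516.8  180.2 -392.6]
 shift after turn [ 573.2  179.8 -304.6] tilt err rotvec(tool) [ 7.0000e-04  2.0036e+00 -5.0000e-04]
```

>>> play_rows:
  rows:
    - [[-43, 6, -32.7, 0, 0, 0, 1], [-43, 6, -32.7, 0, 0, 0, 1], [-43, 6, -32.7, 0, 0, 0, 1], [-43, 6, -32.7, 0, 0, 0, 1], [-43, 6, -32.7, 0, 0, 0, 1], [-43, 6, -32.7, 0, 0, 0, 1], [-43, 6, -32.7, 0, 0, 0, 1], [-43, 6, -32.7, 0, 0, 0, 1], [-43, 6, -32.7, 0, 0, 0, 1], [-43, 6, -32.7, 0, 0, 0, 1], [-43, 6, -32.7, 0, 0, 0, 1], [-43, 6, -32.7, 0, 0, 0, 1]]
  force: 40

```text
t: 1.8
tcp_pos: [0.4232, 0.0229, 0.1786]
orientation: [[0.321, 0.002, -0.947], [0.947, 0.0, 0.321], [0.001, -1.0, -0.001]]
wrist_force: [-0.4, 1.0, 0.3]
gripper_width: -0.0001
```

>>> play_rows:
  rows:
    - [[0, 0, 0, 0, 0.182, 0, 1], [0, 0, 0, 0, 0.182, 0, 1], [0, 0, 0, 0, 0.182, 0, 1], [0, 0, 0, 0, 0.182, 0, 1], [0, 0, 0, 0, 0.182, 0, 1], [0, 0, 0, 0, 0.182, 0, 1], [0, 0, 0, 0, 0.182, 0, 1], [0, 0, 0, 0, 0.182, 0, 1], [0, 0, 0, 0, 0.182, 0, 1], [0, 0, 0, 0, 0.182, 0, 1], [0, 0, 0, 0, 0.182, 0, 1], [0, 0, 0, 0, 0, 0, 1]]

```text
t: 3.3
tcp_pos: [0.4227, 0.0246, 0.1784]
orientation: [[0.728, 0.0, 0.686], [-0.686, 0.0, 0.728], [0.0, -1.0, 0.0]]
wrist_force: [0.6, -1.0, 0.4]
gripper_width: 0.0001
```

```bash
python3 - <<'E'
from p import *
th=.703
go(jig(-47,-167,th),.070,JY-th)
E
```

```text
t 3.3 tcp [0.4227 0.0246 0.1784] yaw -0.756 target [0.4225 0.0235 0.07  ] -0.76 F [ 0.6 -1.   0.4] w 0.0001
 turn_y(tool) 0.004  shift now [  0.6 108.4  -1. ]
 shift after turn [  0.7 108.4  -0.9] tilt err rotvec(tool) [-0.0002  0.0036  0.0002]
```

>>> play_rows:
  rows:
    - [[0, 18, 0, 0, 0, 0, 1], [0, 18, 0, 0, 0, 0, 1], [0, 18, 0, 0, 0, 0, 1], [0, 18, 0, 0, 0, 0, 1], [0, 18, 0, 0, 0, 0, 1], [0, 18, 0, 0, 0, 0, 1], [0, 0, 0, 0, 0, 0, 1], [5, 0, 0, 0, 0, 0, 1], [5, 0, 0, 0, 0, 0, 1], [0, 0, 0, 0, 0, 0, 1]]

```text
t: 4.55
tcp_pos: [0.4311, 0.0174, 0.0712]
orientation: [[0.726, 0.002, 0.688], [-0.688, -0.0, 0.726], [0.001, -1.0, 0.001]]
wrist_force: [0.0, -0.1, -0.3]
gripper_width: -0.0003
```

>>> play_rows:
  rows:
    - [[8.4, 0, -1.5, 0, -0.05, 0, 1], [8.4, 0, -1.5, 0, -0.05, 0, 1], [8.4, 0, -1.5, 0, -0.05, 0, 1], [8.4, 0, -1.5, 0, -0.05, 0, 1], [8.4, 0, -1.5, 0, -0.05, 0, 1], [8.4, 0, -1.5, 0, -0.05, 0, 1], [8.4, 0, -1.5, 0, -0.05, 0, 1], [8.4, 0, -1.5, 0, -0.05, 0, 1], [8.4, 0, -1.5, 0, -0.05, 0, 1], [8.4, 0, -1.5, 0, -0.05, 0, 1], [8.4, 0, -1.5, 0, -0.05, 0, 1], [8.4, 0, -1.5, 0, -0.05, 0, 1], [0, 0, 0, 0, 0, 0, 1]]

```text
t: 6.18
tcp_pos: [0.5099, -0.0443, 0.0704]
orientation: [[0.987, 0.0, 0.158], [-0.158, 0.0, 0.987], [0.0, -1.0, 0.0]]
wrist_force: [0.2, -0.7, -0.5]
gripper_width: -0.0002
```

```bash
python3 - <<'E'
from p import *
go(jig(-34.5,-167,0),.070,JY)
S=snap('scene');T=snap('top')
a=cv2.resize(S['pixels'][180:300,220:400,::-1],(600,400));b=cv2.resize(T['pixels'][200:310,240:360,::-1],(436,400))[:, :]
cv2.imwrite('pics/d1.png',cv2.resize(np.hstack([a,b]),(800,309)))
E
```

```text
t 6.17 tcp [ 0.5099 -0.0443  0.0704] yaw -0.159 target [ 0.5277 -0.0526  0.07  ] -0.057 F [ 0.2 -0.7 -0.5] w -0.0002
 turn_y(tool) -0.102  shift now [18.9  0.4 -5.3]
 shift after turn [18.2  0.4 -7.2] tilt err rotvec(tool) [-0.000e+00 -1.022e-01  1.000e-04]
```

View pics/d1.png

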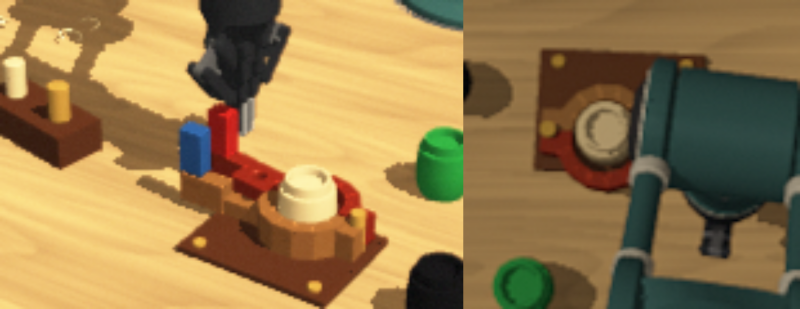

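The red half is nearly shut, with the closed fingers behind its ear. The base stands undisturbed in the ring.

>>> play_rows:
  rows:
    - [[4.6, 0, -1.3, 0, -0.0255, 0, 1], [4.6, 0, -1.3, 0, -0.0255, 0, 1], [4.6, 0, -1.3, 0, -0.0255, 0, 1], [4.6, 0, -1.3, 0, -0.0255, 0, 1], [0, 0, 0, 0, 0, 0, 1]]

```text
t: 6.9
tcp_pos: [0.5281, -0.0518, 0.0704]
orientation: [[0.998, 0.001, 0.056], [-0.056, -0.0, 0.998], [0.001, -1.0, -0.0]]
wrist_force: [-0.8, 0.4, -0.6]
gripper_width: -0.0002
```

>>> play_rows:
  rows:
    - [[1, 0, 0, 0, 0, 0, 1], [1, 0, 0, 0, 0, 0, 1], [0, 0, 0, 0, 0, 0, 1]]

```text
t: 7.28
tcp_pos: [0.5293, -0.0518, 0.0703]
orientation: [[0.998, 0.0, 0.056], [-0.056, -0.0, 0.998], [0.0, -1.0, -0.0]]
wrist_force: [-2.3, -1.4, 0.1]
gripper_width: 0.0004
```

>>> play_rows:
  rows:
    - [[1.5, 0, 0, 0, 0, 0, 1], [0, 0, 0, 0, 0, 0, 1], [0, 0, 0, 0, 0, 0, 1]]

```text
t: 7.65
tcp_pos: [0.5298, -0.0517, 0.0702]
orientation: [[0.998, -0.002, 0.056], [-0.056, -0.0, 0.998], [-0.002, -1.0, -0.0]]
wrist_force: [-4.5, -1.4, 3.7]
gripper_width: 0.0
```

>>> play_rows:
  rows:
    - [[1.5, 0, 0, 0, 0, 0, 1], [0, 0, 0, 0, 0, 0, 1], [0, 0, 0, 0, 0, 0, 1]]

```text
t: 8.02
tcp_pos: [0.5299, -0.0518, 0.0701]
orientation: [[0.998, -0.005, 0.056], [-0.056, 0.0, 0.998], [-0.005, -1.0, -0.0]]
wrist_force: [-9.8, -2.2, 6.8]
gripper_width: -0.0002
```

>>> play_rows:
  rows:
    - [[-12, 0, 0, 0, 0, 0, 1], [-12, 0, 0, 0, 0, 0, 1], [0, -35, 0, 0, 0, 0, 0.5], [0, -35, 0, 0, 0, 0, 0], [0, -35, -20, 0, 0, 0, -0.3], [10, 0, -35, 0, 0, 0, -0.3], [10, 0, -35, 0, 0, 0, -0.3], [10, 0, -35, 0, 0, 0, -0.3], [10, 0, -35, 0, 0, 0, -0.3], [0, 0, 0, 0, 0, 0, -0.3]]

```text
t: 9.28
tcp_pos: [0.5396, -0.2144, 0.1754]
orientation: [[0.998, 0.001, 0.059], [-0.059, -0.001, 0.998], [0.001, -1.0, -0.001]]
wrist_force: [-0.2, 0.6, -0.0]
gripper_width: 0.0555
```

```bash
python3 - <<'E'
from p import *
go(pin,.060,JY)
T=snap('top');S=snap('scene')
a=cv2.resize(T['pixels'][205:285,250:410,::-1],(800,400),interpolation=cv2.INTER_CUBIC);cv2.imwrite('pics/e1.png',a)
print('pred hole',(proj(T,[*P,.04])-[250,205])*5,'hinge',(proj(T,[*H,.048])-[250,205])*5)
E
```

```text
t 9.28 tcp [ 0.5396 -0.2144  0.1754] yaw -0.059 target [ 0.5559 -0.2251  0.06  ] -0.057 F [-0.2  0.6 -0. ] w 0.0555
 turn_y(tool) -0.002  shift now [ 16.7 115.4  -9.7]
 shift after turn [ 16.9 115.4  -9.8] tilt err rotvec(tool) [ 0.0007 -0.002   0.0014]
pred hole [325.22161222 215.86900203] hinge [ 99.23116733 202.77557471]
```

View pics/e1.png

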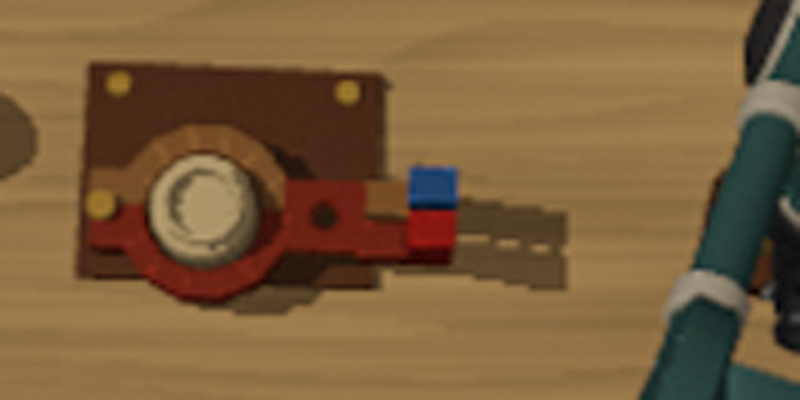

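The jaw is shut: the ears stand side by side and the front hole is at crop (324,215), within 0.3 px of my prediction. Next I go down on the brass pin.

>>> play_rows:
  rows:
    - [[8.4, 10, -4.9, 0, 0, 0, -0.3], [8.3, 10, -4.9, 0, 0, 0, -0.3], [0, 20, 0, 0, 0, 0, -0.3], [0, 20, 0, 0, 0, 0, -0.3], [0, 20, 0, 0, 0, 0, -0.3], [0, 20, 0, 0, 0, 0, -0.3], [0, 15, 0, 0, 0, 0, -0.3], [0, 0, 0, 0, 0, 0, -0.3], [0, 0, 0, 0, 0, 0, 1], [0, 0, 0, 0, 0, 0, 1], [0, 0, 0, 0, 0, 0, 1], [0, 0, 0, 0, 0, 0, 1], [0, 0, 0, 0, 0, 0, 1]]
  force: 60

```text
t: 11.0
tcp_pos: [0.5564, -0.2236, 0.0616]
orientation: [[0.998, 0.002, 0.056], [-0.056, -0.001, 0.998], [0.002, -1.0, -0.001]]
wrist_force: [-0.3, -0.6, 5.9]
gripper_width: 0.0204
```

```bash
python3 - <<'E'
from p import *
go(pin,.060,JY)
T=snap('top')
g=cv2.cvtColor(T['pixels'],cv2.COLOR_RGB2GRAY).astype(float)[243:253,309:321]
print(g.astype(int))
w=np.clip(45-g,0,None)
E
```

```text
t 11.0 tcp [ 0.5564 -0.2236  0.0616] yaw -0.056 target [ 0.5559 -0.2251  0.06  ] -0.057 F [-0.3 -0.6  5.9] w 0.0204
 turn_y(tool) 0.001  shift now [-0.5  1.6 -1.6]
 shift after turn [-0.5  1.6 -1.6] tilt err rotvec(tool) [0.0009 0.0006 0.0023]
[[53 53 53 54 53 53 53 53 52 52 53 53]
 [54 55 55 54 53 50 49 54 53 52 52 51]
 [53 53 55 51 41 35 38 47 52 54 55 53]
 [54 54 53 43 29 29 34 38 47 53 53 53]
 [54 54 47 34 29 29 30 33 44 53 54 53]
 [53 55 50 35 30 28 28 27 38 51 54 54]
 [55 55 50 38 26 28 28 31 43 54 55 53]
 [54 55 53 47 37 32 32 38 52 53 55 53]
 [53 54 54 53 52 49 49 51 54 54 52 55]
 [54 54 54 56 54 55 53 55 54 54 54 51]]
```

>>> play_rows:
  rows:
    - [[0, -5, 0, 0, 0, 0, 1], [0, -10, 0, 0, 0, 0, 1], [0, -15, 0, 0, 0, 0, 1], [0, -20, 0, 0, 0, 0, 1], [0, -20, 0, 0, 0, 0, 1], [0, -20, 0, 0, 0, 0, 1], [0, -18, 0, 0, 0, 0, 1], [0, 0, 20, 0, 0, 0, 1], [0, 0, 40, 0, 0, 0, 1], [0, 0, 40, 0, 0, 0, 1], [0, 0, 40, 0, 0, 0, 1], [0, 0, 40, 0, 0, 0, 1], [0, 0, 30, 0, 0, 0, 1], [0, 0, 14, 0, 0, 0, 1], [0, 0, 0, 0, 0, 0, 1]]

```text
t: 12.92
tcp_pos: [0.5675, 0.0016, 0.1677]
orientation: [[0.999, -0.001, 0.054], [-0.054, -0.0, 0.999], [-0.001, -1.0, -0.0]]
wrist_force: [-1.0, -0.2, -1.2]
gripper_width: 0.0203
```

```bash
python3 - <<'E'
from p import *
go([.5660,.0006],.100,JY)
S=snap('scene');T=snap('top')
a=cv2.resize(S['pixels'][130:290,240:400,::-1],(500,500));b=cv2.resize(T['pixels'][200:300,260:360,::-1],(300,300))
c=np.zeros((500,800,3),np.uint8);c[:,:500]=a;c[:300,500:]=b
cv2.imwrite('pics/f1.png',c)
E
```

```text
t 12.93 tcp [0.5675 0.0016 0.1677] yaw -0.054 target [0.566  0.0006 0.1   ] -0.057 F [-1.  -0.2 -1.2] w 0.0203
 turn_y(tool) 0.003  shift now [-1.3 67.7 -1. ]
 shift after turn [-1.4 67.7 -1. ] tilt err rotvec(tool) [ 0.0002  0.0027 -0.0011]
```

View pics/f1.png

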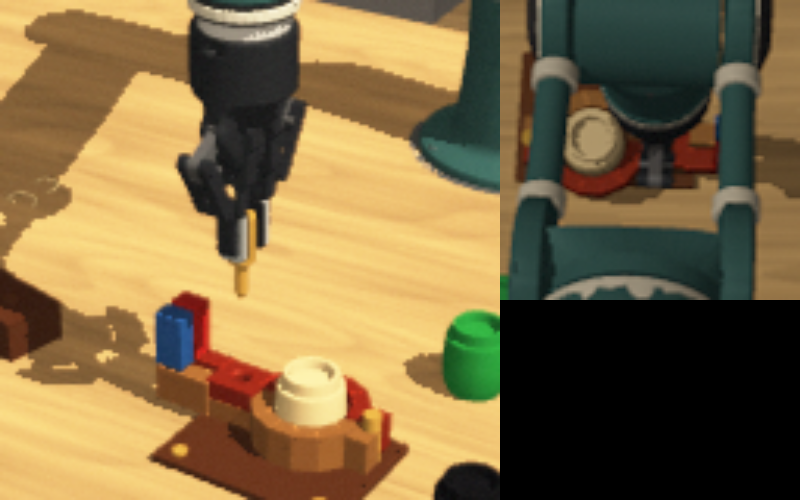

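The pin is held upright with its foot at crop (242,293). The front lug's hole is at (248,377), and the base and wooden peg are undisturbed.

>>> play_rows:
  rows:
    - [[-1.4, 15, -1, 0, 0.003, 0, 1], [0, 20, 0, 0, 0, 0, 1], [0, 20, 0, 0, 0, 0, 1], [0, 12, 0, 0, 0, 0, 1], [0, 0, 0, 0, 0, 0, 1], [0, 0, 0, 0, 0, 0, 1]]

```text
t: 13.78
tcp_pos: [0.567, -0.0007, 0.1018]
orientation: [[0.998, 0.001, 0.059], [-0.059, -0.0, 0.998], [0.001, -1.0, 0.0]]
wrist_force: [-0.2, -0.7, -0.7]
gripper_width: 0.0203
```

```bash
python3 - <<'E'
from p import *
go([.5660,.0006],.100,JY)
S=snap('scene')
x0,y0=290,220
cv2.imwrite('pics/g1.png',cv2.resize(S['pixels'][y0:y0+50,x0:x0+60,::-1],(720,600),interpolation=cv2.INTER_CUBIC))
f=lambda X:((proj(S,X)-[x0,y0]+.5)*12-.5).round(0)
print('foot pred',f([.566,.0,.045]),'hole pred',f([.5664,0,.04]),'per mm x,y',(f([.576,0,.04])-f([.566,0,.04]))/10,(f([.566,.01,.04])-f([.566,0,.04]))/10)
E
```

```text
t 13.78 tcp [ 0.567  -0.0007  0.1018] yaw -0.059 target [0.566  0.0006 0.1   ] -0.057 F [-0.2 -0.7 -0.7] w 0.0203
 turn_y(tool) -0.003  shift now [-1.1  1.8  1.2]
 shift after turn [-1.1  1.8  1.2] tilt err rotvec(tool) [-0.     -0.0028  0.0009]
foot pred [333. 330.] hole pred [332. 352.] per mm x,y [-2.6  2.4] [4.4 1.4]
```

View pics/g1.png

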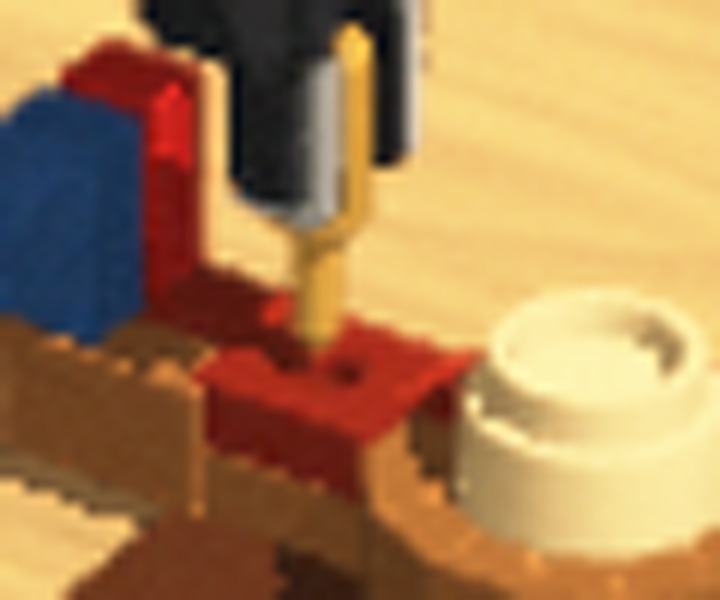

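>>> play_rows:
  rows:
    - [[-0.6, 0, 1.9, 0, -0.003, 0, 1], [0, 3, 0, 0, 0, 0, 1], [0, 3, 0, 0, 0, 0, 1], [0, 3, 0, 0, 0, 0, 1], [0, 3, 0, 0, 0, 0, 1], [0, 0, 0, 0, 0, 0, 1], [0, 0, 0, 0, 0, 0, 1]]

```text
t: 14.7
tcp_pos: [0.566, 0.0016, 0.0892]
orientation: [[0.998, -0.0, 0.056], [-0.056, -0.0, 0.998], [-0.0, -1.0, -0.0]]
wrist_force: [-0.8, -0.5, -1.7]
gripper_width: 0.0205
```

>>> play_rows:
  rows:
    - [[0, 3, 0, 0, 0, 0, 1], [0, 3, 0, 0, 0, 0, 1], [0, 3, 0, 0, 0, 0, 1], [0, 3, 0, 0, 0, 0, 1], [0, 0, 0, 0, 0, 0, 1], [0, 0, 0, 0, 0, 0, 1]]

```text
t: 15.45
tcp_pos: [0.5661, 0.0016, 0.0773]
orientation: [[0.998, 0.0, 0.056], [-0.056, -0.0, 0.998], [0.0, -1.0, -0.0]]
wrist_force: [-0.3, 0.2, -1.5]
gripper_width: 0.0203
```

>>> play_rows:
  rows:
    - [[0, 3, 0, 0, 0, 0, 1], [0, 3, 0, 0, 0, 0, 1], [0, 3, 0, 0, 0, 0, 1], [0, 1.5, 0, 0, 0, 0, 1], [0, 1, 0, 0, 0, 0, 1], [0, 0, 0, 0, 0, 0, 1], [0, 0, 0, 0, 0, 0, 1]]

```text
t: 16.32
tcp_pos: [0.5658, 0.0016, 0.0666]
orientation: [[0.998, -0.001, 0.056], [-0.056, -0.0, 0.998], [-0.001, -1.0, -0.0]]
wrist_force: [-3.6, -0.1, 4.7]
gripper_width: 0.0201
```

>>> play_rows:
  rows:
    - [[0, 1.5, 0, 0, 0, 0, 1], [0, 0, 0, 0, 0, 0, 1], [0, 0, 0, 0, 0, 0, 1], [0, 0, 0, 0, 0, 0, 1]]

```text
t: 16.82
tcp_pos: [0.5659, 0.0016, 0.0665]
orientation: [[0.998, -0.001, 0.056], [-0.056, -0.0, 0.998], [-0.001, -1.0, -0.0]]
wrist_force: [-7.8, -0.1, 13.4]
gripper_width: 0.0204
```

>>> play_rows:
  rows:
    - [[0, -1.5, 0, 0, 0, 0, 0.5], [0, 0, 0, 0, 0, 0, 0.1], [0, 0, 0, 0, 0, 0, -0.1], [0, 0, 0, 0, 0, 0, -0.1], [0, -15, 0, 0, 0, 0, -0.1], [0, -20, 0, 0, 0, 0, -0.3], [0, -20, 0, 0, 0, 0, -0.6], [0, -20, 0, 0, 0, 0, -0.6], [0, -10, 0, 0, 0, 0, -0.6], [0, 0, -20, 0, 0, 0, -0.6], [0, 0, -34, 0, 0, 0, -0.6], [0, 0, 0, 0, 0, 0, -0.6]]

```text
t: 18.32
tcp_pos: [0.5621, -0.0548, 0.1499]
orientation: [[0.998, -0.002, 0.059], [-0.059, -0.001, 0.998], [-0.002, -1.0, -0.001]]
wrist_force: [-0.1, 0.9, 0.0]
gripper_width: 0.0683
```

```bash
python3 - <<'E'
from p import *
E=np.array([.5661,.0008])-.053*yj
go(E,.068,JY)
S=snap('scene');x0,y0=270,180
T=snap('top')
a=cv2.resize(S['pixels'][y0:y0+90,x0:x0+90,::-1],(540,540),interpolation=cv2.INTER_CUBIC);b=cv2.resize(T['pixels'][210:270,280:320,::-1],(260,390))
c=np.zeros((540,800,3),np.uint8);c[:,:540]=a;c[:390,540:]=b
cv2.imwrite('pics/i1.png',c)
E
```

```text
t 18.32 tcp [ 0.5621 -0.0548  0.1499] yaw -0.059 target [ 0.5631 -0.0521  0.068 ] -0.057 F [-0.1  0.9  0. ] w 0.0683
 turn_y(tool) -0.002  shift now [ 0.9 81.9  2.8]
 shift after turn [ 0.8 81.9  2.8] tilt err rotvec(tool) [ 0.0006 -0.0022 -0.0016]
```

View pics/i1.png

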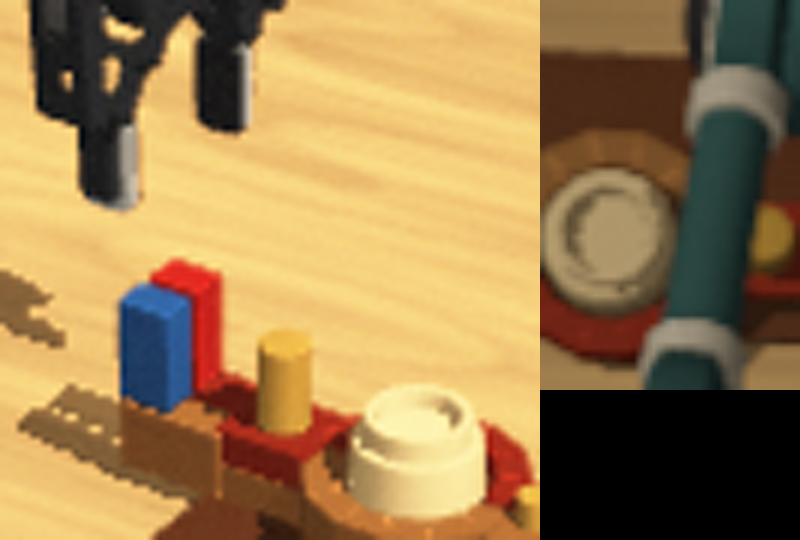

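The pin is home and upright with its head on the lug at (285,430). The ears are shut and the base is standing. Next I lower over the ears and squeeze.

>>> play_rows:
  rows:
    - [[0.9, 15, 1, 0, 0, 0, -0.6], [0, 20, 0, 0, 0, 0, -0.6], [0, 20, 0, 0, 0, 0, -0.6], [0, 17, 0, 0, 0, 0, -0.6], [0, 10, 0, 0, 0, 0, -0.6], [0, 0, 0, 0, 0, 0, -0.6], [0, 0, 0, 0, 0, 0, 0], [0, 0, 0, 0, 0, 0, 1], [0, 0, 0, 0, 0, 0, 1], [0, 0, 0, 0, 0, 0, 1], [0, 0, 0, 0, 0, 0, 1], [0, 0, 0, 0, 0, 0, 1]]
  force: 40

```text
t: 19.92
tcp_pos: [0.564, -0.0515, 0.0699]
orientation: [[0.998, -0.0, 0.055], [-0.055, -0.0, 0.998], [0.0, -1.0, -0.0]]
wrist_force: [-2.5, -0.5, 5.3]
gripper_width: 0.0388
```

>>> play_rows:
  rows:
    - [[0, 0, 0, 0, 0, 0, 1], [0, 0, 0, 0, 0, 0, 1], [0, 0, 0, 0, 0, 0, 1], [0, 0, 0, 0, 0, 0, 1]]
  force: 50

```text
t: 20.42
tcp_pos: [0.564, -0.0515, 0.0699]
orientation: [[0.998, 0.0, 0.055], [-0.055, -0.0, 0.998], [0.0, -1.0, -0.0]]
wrist_force: [-2.3, 0.3, 6.0]
gripper_width: 0.039
```

```bash
python3 - <<'E'
from p import *
o=observe();print(o['wrist_force'],o['gripper_width'])
S=snap('scene')
cv2.imwrite('pics/j1.png',cv2.resize(S['pixels'][170:290,190:350,::-1],(800,600),interpolation=cv2.INTER_CUBIC))
E
```

```text
[-2.31786554  0.33213111  6.00861096] 0.03901237159298909
```

View pics/j1.png

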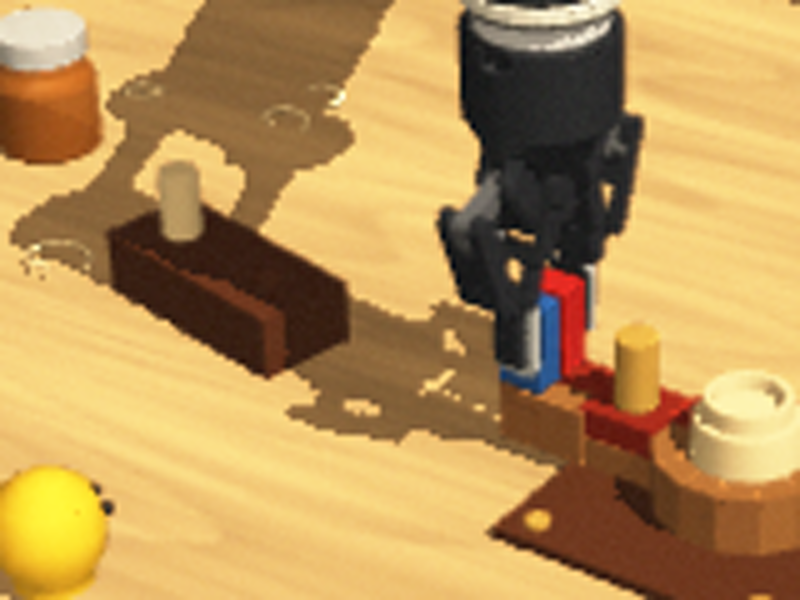

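The fingers pinch both ears around (545,335). The pin is home at (637,370), the base is standing, and the wooden peg is in place.

```bash
python3 -c "from cell import close_job;print(close_job())"
```

```text
the job is handed in; nothing more can be done
None
```

I swung the front half shut and moved the brass pin from the block down through both lugs. I then let go of the pin, pinched the red and blue ears together at 50 N, and handed the job in at about 20.5 s, still squeezing.

What the last checks showed:
- **Jaw:** The last images show the ears side by side. When I pushed the jaw shut, it stopped firmly with about 10 N on the ear. The joint angle itself can't be read directly.
- **Pin:** It stands upright with its head on the lug. It met the bottom at the expected height, and I pressed it there with about 13 N before releasing it.
- **Squeeze:** The fingers closed to 39 mm on the 40 mm pair, with only 2 N sideways left at the wrist, so the squeeze looks balanced. The force on each ear was not measured separately. The wrist also showed about 6 N upward.
- **Base and wooden peg:** In the last picture the doll base stands in the ring and the peg is still in its hole. I judged both by eye and did not measure them.

Nothing failed or disagreed, except that my estimates of the hole's position differed by about 2 mm. The pin went in without resistance anyway.

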